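Hold a spring clip gaping over the job card

ROBOT

A 6-joint arm with a two-finger parallel gripper is mounted at the origin on the work surface. World frame = base frame: x ahead of the robot, y to its left, z up, the work surface at z = 0. Lengths are in m, angles in rad, forces in N, time in s.
With the tool pointing down it reaches from about 0.225 to 0.875 m from the base axis. Payload 3.4 kg.
Tool frame: the origin (TCP) lies at the very end of the fingers, on their centre line; the grasp point (between the pads) lies 19 mm behind it; z points along the fingers, y is the direction in which the jaws open and shut (so a half turn about z gives the same grasp; the last joint's range is limited). The gripper opens to 85 mm and grips with 20 to 120 N. Pads are 22 mm wide; open, the fingers measure 114 mm over their backs; the gripper's body (76 mm by 85 mm) begins 54 mm behind the grasp point. The pads swing forward as they close: fully open they stand 13 mm farther back than shut.
Start: joints at [-1.419, 0.276, 1.505, -0, 1.361, -0.121], TCP at [0.155, -0.554, 0.231] pointing down, gripper open.
Joint ranges: [-2.89, 2.89], [-0.75, 2.08], [0.22, 2.7], [-1.18, 4.32], [0.11, 2.71], [-2.7, 2.7]. Speed limits (rad/s): [2.57, 2.57, 3.14, 3.14, 3.14, 3.14].

INTERFACE

Orientations are given as a unit quaternion [w, x, y, z].
In Python, from rig import get_state, get_image, calibration, sign_off gives the robot as it stands. The module is installed in compiled form; this text tells all that it offers.
- The arm moves only by the tool drive_tool, never from a script. Its argument "targets" is one flat list of numbers, 7 for each row, row after row: the turn, a rotation vector about the tool's x, y, z in degrees, then the shift along the tool's x, y, z in mm, then the opening, from 0 (shut) to 1 (fully open). In form: [wx, wy, wz, tx, ty, tz, fingers, wx, wy, wz, tx, ty, tz, fingers, ...]. A call has 1 to 12 rows; each row shifts and turns the commanded pose from where the row before left it, along the tool's axes as they then stand; what a row does not reach is not made up. A row lasts 1/8 s, in which the tool goes at most 62.5 mm and 10.7 degrees, less where a joint would pass 70% of its speed; a pose out of reach is approached as far as the arm can. A call is refused whole if a number of a shift passes 62.5 or a number of a turn 10.7, either way. A call with a gripper value outside its range is refused whole. The fingers move at their own pace and stop on an object; "grip_force" is the grip in N (left out, the last holds). Time passes only in rows, so rows that do not move let the fingers close. It gives the time, the measured TCP pose, the force and the opening at its end, in the units of the state.
- get_state(): the state, without advancing time (a new reading comes with each control period).
- get_image(name): name is "side" or "top"; returns the picture (480x640x3 uint8, red, green, blue); there is no depth.
- calibration(name): a dict with "mtx" (3x3 intrinsics, pixels), "world_to_cam" (4x4, takes a point from world to camera coordinates). Camera axes: x right, y down, z forward; pixel columns grow to the right and rows downward; lengths in m; the calibration is good to about 2 mm. A picture is of the moment at which its call begins. calibration takes no time and is no camera call.
- sign_off(): hands the job in, once; it reports no verdict.
The state is a dict: "clock": time; "qpos": joint angles; "qd": joint speeds; "effort": joint torques, N m; "position": TCP position; "ee_rot": TCP orientation; "contact_force": force on the tool from outside, world axes, zero at the start; "moment": the same for the moment, N m; "width": finger opening in m.
Only numpy, scipy, OpenCV 4.12 (cv2) and the standard library are available. Lean on these libraries where they do the work, as an engineer would, in place of code of your own. Each camera call takes 0.05 s, during which the arm holds its last target.

TASK

Lift the spring clip up and off its two-prong hook, squeeze its handles so that the jaws gape wide, and bring it down over the middle of the top edge of the taller standing job card, one jaw well down on each side and neither the jaws nor any other part of the clip touching the card. Finish still holding it there, squeezed open and still, so that a work sheet can be slipped in beside the card: do not let go and do not let it close. Leave everything else on the bench where it is.

Things in the scene. Friction and masses are not known exactly. Their poses are not given: they have to be found in the camera images.
- clip: steel spring clip, 20 mm wide (y), 100 mm tall, 75 to 115 g, hanging by the ends of its pivot pin on two prongs, jaws down, handles up. Origin: middle of the pin (6 mm thick, 54 mm long, along y). When shut, z is up and it is symmetrical about its yz plane; handles squeeze and jaws gape along x. This body is the +x half with the pin: on opening it turns by half the opening angle about the pin
- clip_handles (a point): point midway between the clip's two flat handles, 38 mm above the pin: the place to grip. Handles are 20 mm wide, end 46 mm above the pin and flare outwards: shut, 44 mm over their outer faces here and 49 mm at their tops; squeezed to the stop they stand parallel, 24 mm over their outer faces, tops 50 mm above the pin
- clip_arm (a joint): opening angle of the clip (rad): 0 = shut by its spring (some 2.5 N on each handle starts it), 0.5 = handles squeezed to their stop (some 7 N on each; more does no harm): jaw tips then 27 mm apart and 51 mm below the pin, the gap narrowing evenly to 6 mm at 8 mm below the pin
- tip_a (a point): inner edge of the tip of the clip's +x jaw, mid-width, 52 mm below the pin when shut; the jaws are 7 to 9 mm thick
- tip_b (a point): inner edge of the tip of the clip's other jaw, mid-width
- clip_hanger: fixed steel stand on which the clip hangs: base plate 110 x 80 x 8 mm, two slim posts 53 mm to the +x side of the pin, 117 mm high, each with a 5 mm prong to -x, the prongs 36 mm apart, astride the clip. Origin on the table below the pin, which rests 120 mm up. The prong ends turn up 6 mm above the pin's axis: lift the clip straight up. A like stand carries the link
- card: the tall job card, a stiff white plastic card 3 mm thick (its x), 90 mm wide (its y), standing upright in a wooden block 55 x 104 x 26 mm, fixed. Origin under its centre, z up. Its top edge lies 140 mm above the table
- card_top (a point): middle of the tall card's top edge; x is normal to the card, y runs along the edge
- small_card: a lower card of the same kind, 60 mm wide, top edge 75 mm above the table, fixed. Not the one meant
- link: dark steel chain link, a plain block 16 x 20 x 62 mm hanging from its own pin; origin on the pin's axis. A bystander: no handles, no jaws
- chain_roll: small roll of dark chain standing on end, 95 mm across, 51 mm high; origin under its centre. A bystander
- sprocket: steel toothed wheel lying flat, 82 mm across, 21 mm high; origin under its centre. A bystander
- bearing: plain steel ring lying flat, 48 mm across, 14 mm high; origin under its centre. A bystander
- tin: open aluminium tin, 72 mm across, 70 mm high; origin under its centre. A bystander
- wrench: steel wrench lying flat near the robot, about 180 mm long; origin under its middle. A bystander
- oil: grey plastic bottle with black cap, 60 mm across, 150 mm high; origin under its centre. A bystander
There are look-alikes about, which are no part of the job. Leave any purple look-alike of the clip alone.

How it is judged:
By the outcome, as a careful person would: the job done as asked, in the order asked, and still so for the second after the job is handed in, while the arm keeps its last pose, push and grip.
It also fails if it takes over 38 s, if anything falls off the work surface, if the arm or the gripper's body presses on something with over 40 N, if the wrist force passes 120 N, or if a joint passes its speed limit or range.

## Working session

There is one attempt and no reset: what is moved stays moved. The work goes in short steps, Python scripts to look and compute and a tool call to move; the robot and the scene stay as the last step left them, time stands still between calls to the robot, and variables do not carry over. Pictures are saved under pics/ and viewed, and the job is handed in when it is done.

Besides the shell and the picture viewer there is one more tool, called in YAML: its name, and indented under it one key for each argument. drive_tool: Moves the arm, as the interface text tells. Its arguments: {"type":"object","properties":{"targets":{"type":"array"},"grip_force":{"type":"number"}},"required":["targets"]}

```bash
mkdir -p pics
python3 - <<'E'
from rig import *
import cv2
for n in ("side","top"):
    cv2.imwrite(f"pics/{n}0.png",get_image(n)[:,:,::-1]); c=calibration(n); print(c)
print(get_state())
E
```

```text
{'mtx': array([[469.37212249,   0.        , 316.16794229],
       [  0.        , 469.37212249, 243.32475668],
       [  0.        ,   0.        ,   1.        ]]), 'world_to_cam': array([[-0.71851629, -0.69535473,  0.01470165,  0.38539945],
       [-0.52145741,  0.5245984 , -0.67296262,  0.38111684],
       [ 0.46023528, -0.49120089, -0.73953038,  0.79080862],
       [ 0.        ,  0.        ,  0.        ,  1.        ]])}
{'mtx': array([[484.58575789,   0.        , 316.26460545],
       [  0.        , 484.58575789, 233.63354477],
       [  0.        ,   0.        ,   1.        ]]), 'world_to_cam': array([[ 0.0097848 , -0.99993573,  0.00572636, -0.01630231],
       [-0.99480225, -0.01031469, -0.10130196,  0.54048563],
       [ 0.10135452, -0.00470538, -0.99483924,  1.0246844 ],
       [ 0.        ,  0.        ,  0.        ,  1.        ]])}
{'clock': 0.1, 'qpos': array([-1.41901587e+00,  2.76527671e-01,  1.50598601e+00,  8.88422977e-06,
        1.36070979e+00, -1.21000707e-01]), 'qd': array([-0.0019333 , -0.00130866, -0.0028163 , -0.00264592,  0.00167266,
       -0.00033905]), 'effort': array([ 2.52086938e-03, -4.17699623e+01, -2.46405333e+01, -1.72854775e-04,
        5.84670313e-03,  2.77819964e-06]), 'position': array([ 0.15483813, -0.55327888,  0.23053672]), 'ee_rot': array([-8.15380029e-04,  9.90713012e-01,  1.35967142e-01, -8.20538274e-06]), 'contact_force': array([-0.34219376,  0.15718274, -1.33497872]), 'moment': array([ 0.03653422,  0.00850263, -0.01865155]), 'width': 0.08529887826798378}
```

View pics/side0.png

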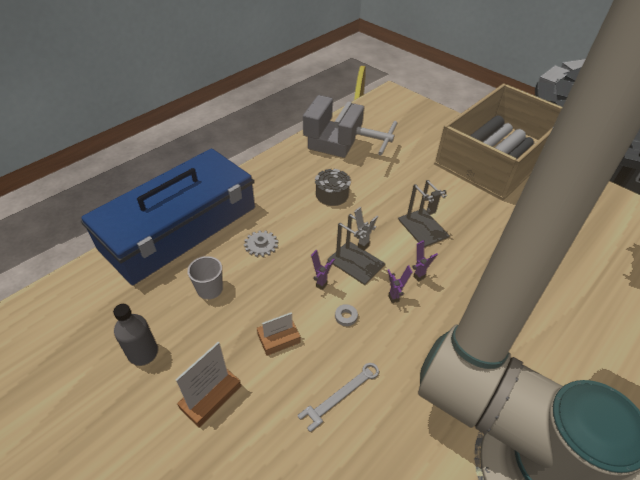

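View pics/top0.png

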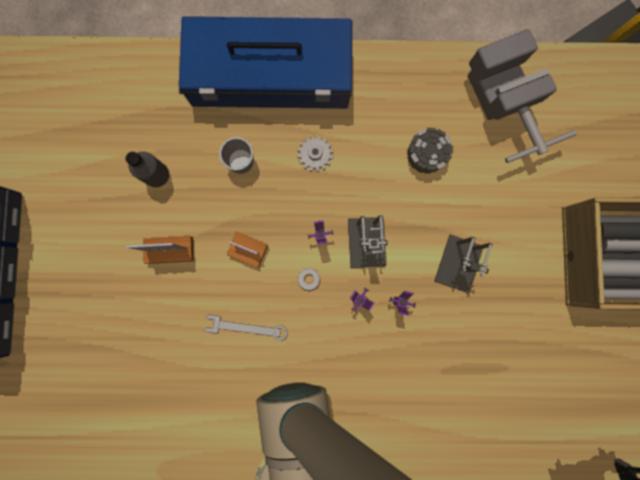

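Run:
```python
import cv2,numpy as np
t=cv2.imread("pics/top0.png");s=cv2.imread("pics/side0.png")
def crop(im,x,y,w,h,k): return cv2.resize(im[y:y+h,x:x+w],None,fx=k,fy=k,interpolation=cv2.INTER_CUBIC)
a=crop(t,325,200,80,80,5);b=crop(s,315,195,80,100,4)
cv2.imwrite("pics/c1.png",a);cv2.imwrite("pics/c2.png",crop(s,315,195,80,95,6))
cv2.imwrite("pics/c3.png",crop(t,120,210,80,70,7));cv2.imwrite("pics/c4.png",crop(s,170,335,80,95,6))
```

```text
(no output)
```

View pics/c1.png

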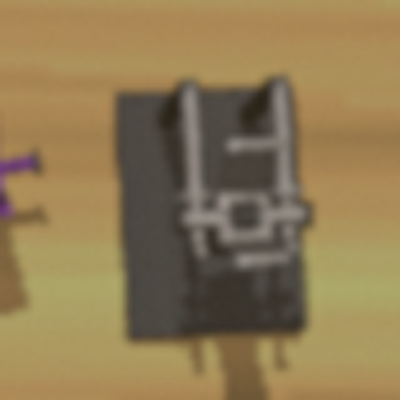

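View pics/c2.png

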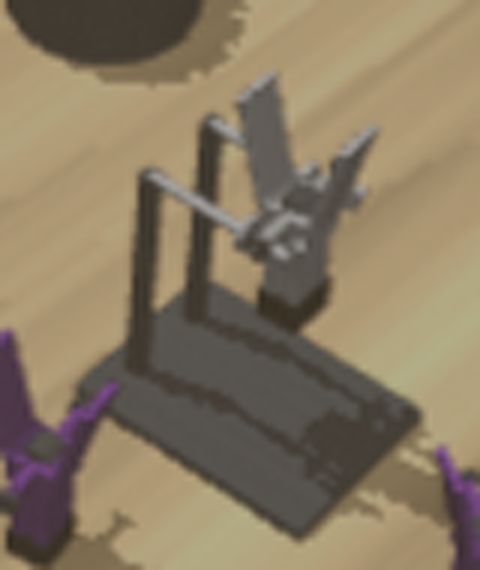

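View pics/c3.png

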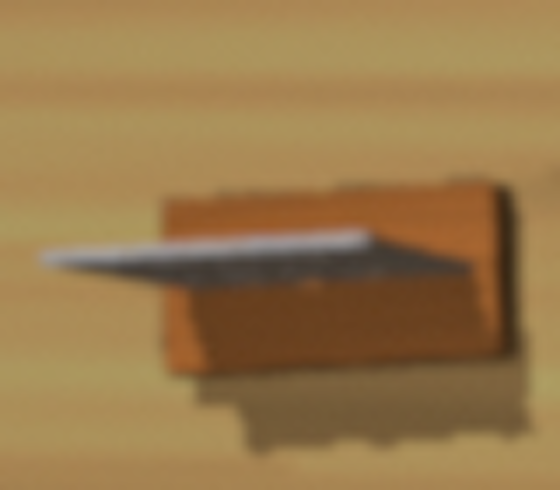

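View pics/c4.png

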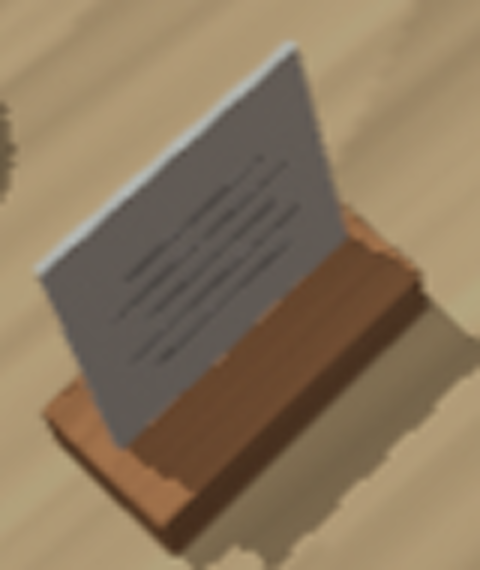

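```bash
cat > h.py <<'E'
import numpy as np,cv2
from rig import *
C={n:calibration(n) for n in("side","top")}
def P(n): return C[n]["mtx"]@C[n]["world_to_cam"][:3]
def proj(n,X):
    v=P(n)@np.append(X,1); return v[:2]/v[2]
def atz(n,uv,z):
    p=P(n);A=[];b=[]
    for i in(0,1):
        r=p[i]-uv[i]*p[2];A.append(r[:2]);b.append(-(r[2]*z+r[3]))
    return np.append(np.linalg.solve(A,b),z)
def tri(ut,us):
    X=cv2.triangulatePoints(P("top"),P("side"),np.array(ut,float).reshape(2,1),np.array(us,float).reshape(2,1))[:,0]
    return X[:3]/X[3]
def crop(n,x,y,w,h,k,f,im=None):
    im=get_image(n)[:,:,::-1] if im is None else im
    cv2.imwrite(f,cv2.resize(np.ascontiguousarray(im[y:y+h,x:x+w]),None,fx=k,fy=k,interpolation=cv2.INTER_CUBIC))
def un(uv,x,y,k): return ((np.array(uv)+.5)/k-.5)+[x,y]
E
python3 - <<'E'
from h import *
np.set_printoptions(precision=4,suppress=True)
T=lambda p:un(p,325,200,5);S=lambda p:un(p,315,195,6)
print("pinL",atz("top",T((185,217)),.12),atz("side",S((240,238)),.12),tri(T((185,217)),S((240,238))))
print("pinR",atz("top",T((308,213)),.12),atz("side",S((362,195)),.12),tri(T((308,213)),S((362,195))))
for a in[(190,85),(280,82)]: print("post",atz("top",T(a),.117))
for a in[(208,120),(148,175)]: print("postS",atz("side",S(a),.117))
for a in[(116,94),(130,340),(303,332)]: print("base",atz("top",T(a),.008))
for a in[(228,145),(280,145),(238,261),(285,259)]: print("handle",atz("top",T(a),.166))
T=lambda p:un(p,120,210,7);S=lambda p:un(p,170,335,6)
for a,b in[((42,258),(40,272)),((370,236),(295,45))]: print("card",atz("top",T(a),.14),atz("side",S(b),.14),tri(T(a),S(b)))
for a in[(165,200),(497,185),(512,355),(170,375)]: print("blk",atz("top",T(a),.026))
E
```

```text
pinL [ 0.5135 -0.1002  0.12  ] [ 0.5177 -0.0943  0.12  ] [ 0.5165 -0.0986  0.1171]
pinR [ 0.5156 -0.1489  0.12  ] [ 0.5007 -0.1409  0.12  ] [ 0.5139 -0.1537  0.1019]
post [ 0.5666 -0.1025  0.117 ]
post [ 0.5682 -0.1384  0.117 ]
postS [ 0.5667 -0.1334  0.117 ]
postS [ 0.5633 -0.0969  0.117 ]
base [ 0.5773 -0.0806  0.008 ]
base [ 0.4684 -0.0871  0.008 ]
base [ 0.4727 -0.1632  0.008 ]
handle [ 0.5371 -0.1119  0.166 ]
handle [ 0.5373 -0.1315  0.166 ]
handle [ 0.4933 -0.1156  0.166 ]
handle [ 0.4942 -0.1333  0.166 ]
card [0.5005 0.3571 0.14  ] [0.4986 0.3593 0.14  ] [0.5009 0.3588 0.1359]
card [0.5076 0.2672 0.14  ] [0.5048 0.2704 0.14  ] [0.508  0.2689 0.1343]
blk [0.5271 0.3643 0.026 ]
blk [0.5328 0.2618 0.026 ]
blk [0.4802 0.2553 0.026 ]
blk [0.473  0.3603 0.026 ]
```

```bash
cat >> h.py <<'E'
from scipy.spatial.transform import Rotation as Ro
def rot(q): return Ro.from_quat([q[1],q[2],q[3],q[0]])
def target(yaw): # tool y at angle yaw, z down
    y=np.array([np.cos(yaw),np.sin(yaw),0]);z=np.array([0,0,-1.]);return Ro.from_matrix(np.c_[np.cross(y,z),y,z])
def plan(p,yawdeg,n,f=1,st=None):
    st=st or get_state();c=np.array(st["position"]);R=rot(st["ee_rot"]);p=np.array(p)
    Rt=target(np.radians(yawdeg));p0=c;
    tot=(R.inv()*Rt).as_rotvec(degrees=True);out=[]
    for k in range(n):
        goal=p0+(p-p0)*(k+1)/n
        w=np.round((R.inv()*Rt).as_rotvec(degrees=True)/(n-k),1)
        t=np.round(R.inv().apply(goal-c)*1000,1)
        c=c+R.apply(t/1000);R=R*Ro.from_rotvec(w,degrees=True)
        out+=[*w,*t,f]
    print([float(round(x,2)) for x in out]);print("end",c)
E
python3 -c "
from h import *
plan([.515,-.1225,.225],3,12)
"
```

```text
[-0.0, -0.0, -6.4, 38.6, -26.5, 0.5, 1.0, -0.0, -0.0, -6.5, 41.3, -22.0, 0.5, 1.0, -0.0, -0.0, -6.4, 43.5, -17.2, 0.5, 1.0, -0.0, -0.0, -6.5, 45.1, -12.3, 0.5, 1.0, -0.0, -0.0, -6.4, 46.3, -7.0, 0.6, 1.0, -0.0, -0.0, -6.5, 46.7, -1.9, 0.5, 1.0, -0.0, -0.0, -6.4, 46.7, 3.5, 0.5, 1.0, -0.0, -0.0, -6.5, 46.0, 8.6, 0.5, 1.0, -0.0, -0.0, -6.4, 44.7, 13.8, 0.5, 1.0, -0.0, -0.0, -6.5, 42.9, 18.7, 0.5, 1.0, -0.0, -0.0, -6.4, 40.5, 23.4, 0.5, 1.0, -0.0, -0.1, -6.5, 37.7, 27.8, 0.5, 1.0]
end [ 0.51502138 -0.12247897  0.22504604]
```

drive_tool:
  targets: [0, 0, -6.4, 38.6, -26.5, 0.5, 1, 0, 0, -6.5, 41.3, -22, 0.5, 1, 0, 0, -6.4, 43.5, -17.2, 0.5, 1, 0, 0, -6.5, 45.1, -12.3, 0.5, 1, 0, 0, -6.4, 46.3, -7, 0.6, 1, 0, 0, -6.5, 46.7, -1.9, 0.5, 1, 0, 0, -6.4, 46.7, 3.5, 0.5, 1, 0, 0, -6.5, 46, 8.6, 0.5, 1, 0, 0, -6.4, 44.7, 13.8, 0.5, 1, 0, 0, -6.5, 42.9, 18.7, 0.5, 1, 0, 0, -6.4, 40.5, 23.4, 0.5, 1, 0, 0, -6.5, 37.7, 27.8, 0.5, 1]
  grip_force: 30

```text
clock: 1.6
position: [0.5157, -0.1216, 0.2248]
ee_rot: [-0.0, 0.687, 0.727, -0.0]
contact_force: [0.7, 0.2, 1.2]
width: 0.0856
```

Run:
```python
from h import *
s=get_state();print(s["position"],s["ee_rot"],rot(s["ee_rot"]).as_matrix()[:,1],s["qpos"])
im=get_image("side")[:,:,::-1];cv2.imwrite("pics/side1.png",im);crop("side",300,150,130,130,5,"pics/s1c.png",im)
im=get_image("top")[:,:,::-1];crop("top",310,180,130,110,6,"pics/t1c.png",im)
print(get_state()["position"])
print(proj("side",s["position"]),proj("top",s["position"]))
```

```text
[ 0.51571983 -0.12159914  0.22483308] [-1.85153939e-04  6.86752140e-01  7.26891613e-01 -2.15819105e-04] [ 9.98388662e-01  5.67429025e-02 -5.68063923e-04] [-3.62733201e-01  2.12121159e-01  1.60956350e+00 -2.64517717e-04
  1.32041571e+00 -4.19441009e-01]
[ 0.51732581 -0.11958169  0.22460215]
[368.4752804  190.91670824] [379.61355151 236.99592594]
```

View pics/s1c.png

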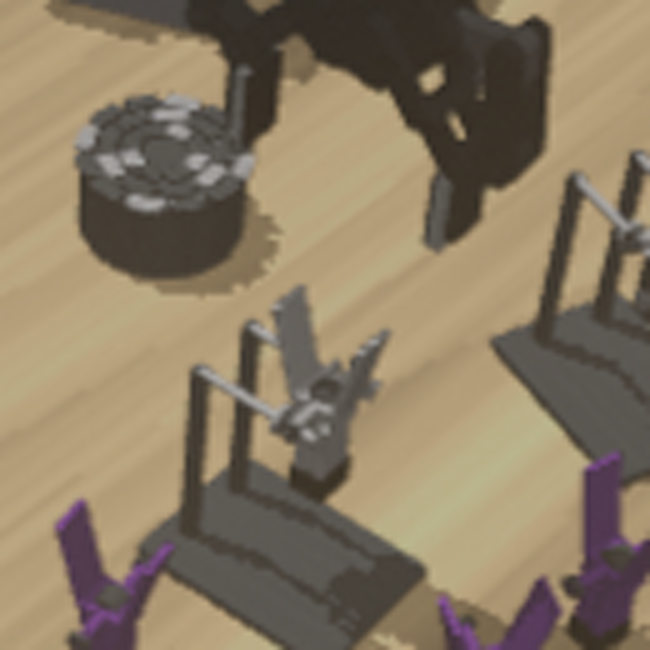

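View pics/t1c.png

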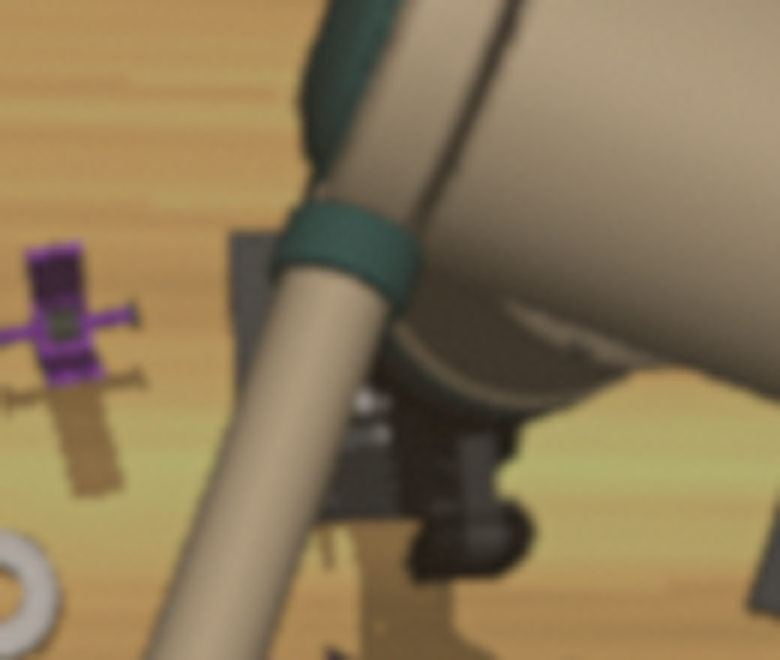

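drive_tool:
  targets: [0, 0, 0, 0, 0, 0, 1, 0, 0, 0, 0, 0, 0, 1]

```text
clock: 1.95
position: [0.5143, -0.1238, 0.225]
ee_rot: [-0.0, 0.689, 0.725, -0.0]
contact_force: [-0.7, -0.1, 0.2]
width: 0.0858
```

Run:
```python
from h import *
s=get_state();print(s["position"],s["ee_rot"],rot(s["ee_rot"]).as_matrix()[:,1])
im=get_image("side")[:,:,::-1].copy()
k=5;big=cv2.resize(im[150:280,300:430],None,fx=k,fy=k,interpolation=cv2.INTER_CUBIC)
R=rot(s["ee_rot"])
def dot(X,c):
    u=proj("side",X);u=(u-[300,150]+.5)*k-.5
    cv2.circle(big,tuple(int(round(v)) for v in u),3,c,-1)
for sy in(-1,1):
  for sx in(-1,1):
    for dz,c in((0,(0,0,255)),(-.013,(0,255,0))):
      dot(s["position"]+R.apply([sx*.011,sy*.0428,dz]),c)
# predicted clip features
o=np.array([.515,-.123,.12]);a=np.radians(3);M=np.array([[np.cos(a),-np.sin(a),0],[np.sin(a),np.cos(a),0],[0,0,1]])
for q in[(0,.027,0),(0,-.027,0),(.0245,.01,.046),(.0245,-.01,.046),(-.0245,.01,.046),(-.0245,-.01,.046)]: dot(o+M@q,(255,0,0))
for q in[(.053,.018,-.003),(.053,-.018,-.003),(.055+.0,.04,-.112),]: dot(o+M@q,(255,255,0))
cv2.imwrite("pics/s2c.png",big)
```

```text
[ 0.51428499 -0.12377553  0.22502692] [-1.72096211e-04  6.88722115e-01  7.25025264e-01 -4.31418062e-04] [ 9.98681717e-01  5.13233253e-02 -8.62630921e-04]
```

View pics/s2c.png

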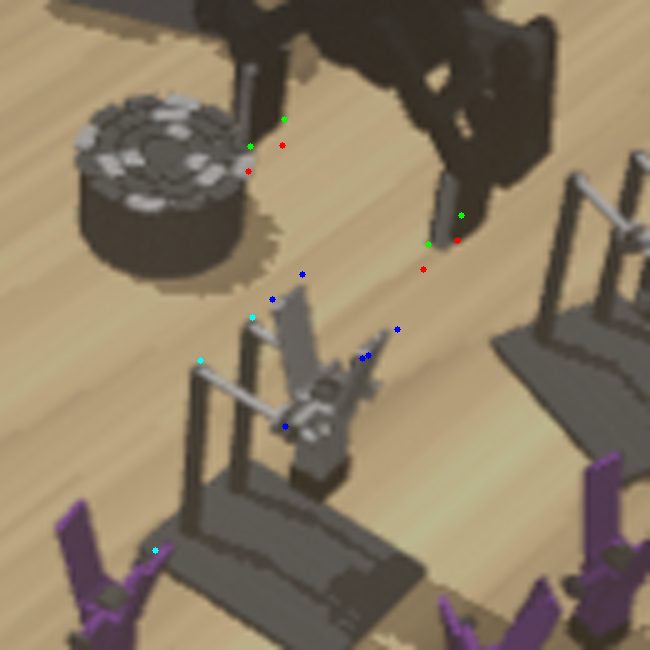

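Run:
```python
from h import *
plan([.5148,-.1225,.137],3,5)
```

```text
[-0.0, 0.0, -0.0, 0.3, 0.1, 17.6, 1.0, -0.0, 0.0, -0.0, 0.2, 0.1, 17.7, 1.0, -0.0, 0.0, -0.0, 0.3, 0.2, 17.6, 1.0, -0.0, 0.0, -0.0, 0.3, 0.1, 17.6, 1.0, -0.0, 0.0, -0.1, 0.3, 0.1, 17.6, 1.0]
end [ 0.51479232 -0.12246733  0.13703068]
```

drive_tool:
  targets: [0, 0, 0, 0.3, 0.1, 17.6, 1, 0, 0, 0, 0.2, 0.1, 17.7, 1, 0, 0, 0, 0.3, 0.2, 17.6, 1, 0, 0, 0, 0.3, 0.1, 17.6, 1, 0, 0, 0, 0.3, 0.1, 17.6, 1, 0, 0, 0, 0, 0, 0, 1]

```text
clock: 2.75
position: [0.5141, -0.1221, 0.1361]
ee_rot: [-0.001, 0.689, 0.725, -0.001]
contact_force: [0.2, 0.5, 0.4]
width: 0.0851
```

Run:
```python
from h import *
s=get_state();print(s["position"],s["contact_force"])
crop("side",310,160,110,110,6,"pics/s3c.png")
```

```text
[ 0.51405567 -0.12207432  0.13605224] [0.24553162 0.50103401 0.44372338]
```

View pics/s3c.png

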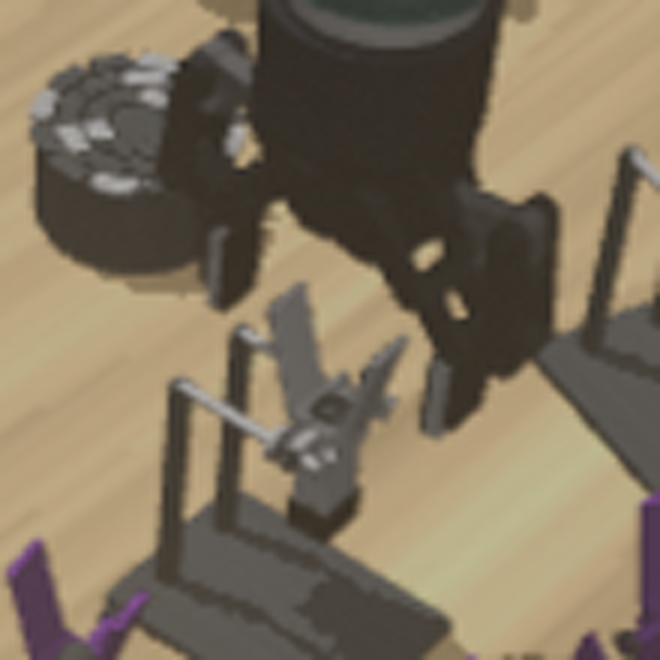

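drive_tool:
  targets: [0, 0, 0, 0, 0, 0, 0.6, 0, 0, 0, 0, 0, 0, 0.5, 0, 0, 0, 0, 0, 0, 0.42, 0, 0, 0, 0, 0, 0, 0.38, 0, 0, 0, 0, 0, 0, 0.38, 0, 0, 0, 0, 0, 0, 0.38]

```text
clock: 3.55
position: [0.5177, -0.122, 0.1393]
ee_rot: [0.003, 0.688, 0.726, 0.001]
contact_force: [0.7, -0.1, 7.4]
width: 0.0323
```

Run:
```python
from h import *
s=get_state();print(s["position"],s["contact_force"],s["width"])
crop("side",310,160,110,110,6,"pics/s4c.png")
```

```text
[ 0.517729   -0.12202691  0.13934958] [ 0.66650825 -0.14380637  7.37338892] 0.03226836460076031
```

View pics/s4c.png

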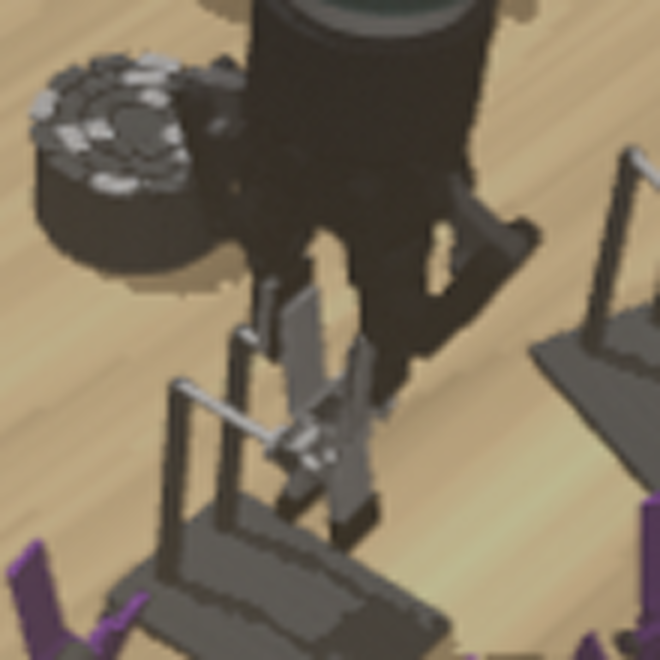

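drive_tool:
  targets: [0, 0, 0, 0, 0, -4, 0.36, 0, 0, 0, 0, 0, -8, 0.36, 0, 0, 0, 0, 0, -10, 0.36, 0, 0, 0, 0, 0, -12, 0.36, 0, 0, 0, 0, 0, -12, 0.36, 0, 0, 0, 0, 0, -12, 0.36, 0, 0, 0, 0, 0, -12, 0.36, 0, 0, 0, 0, 0, 0, 0.36, 0, 0, 0, 0, 0, 0, 0.36]

```text
clock: 4.72
position: [0.5153, -0.1215, 0.2068]
ee_rot: [-0.0, 0.688, 0.726, -0.0]
contact_force: [0.4, 0.8, -0.7]
width: 0.0308
```

Run:
```python
from h import *
s=get_state();print(s["position"],s["contact_force"],s["width"])
crop("side",310,130,110,110,6,"pics/s5c.png")
```

```text
[ 0.51534645 -0.12146617  0.20683106] [ 0.38698825  0.84162309 -0.68170715] 0.0307893466979832
```

View pics/s5c.png

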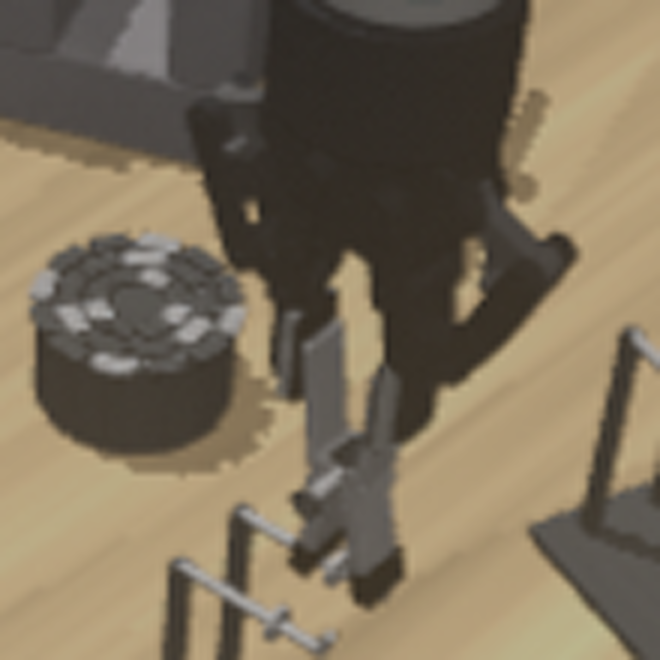

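drive_tool:
  targets: [0, 0, 0, 0, 0, -10, 0.32, 0, 0, 0, 0, 0, -15, 0.28, 0, 0, 0, 0, 0, -15, 0.24, 0, 0, 0, 0, 0, -15, 0.2, 0, 0, 0, 0, 0, -10, 0.2, 0, 0, 0, 0, 0, 0, 0.2, 0, 0, 0, 0, 0, 0, 0.2]
  grip_force: 40

```text
clock: 5.65
position: [0.5153, -0.1214, 0.2716]
ee_rot: [-0.0, 0.688, 0.726, -0.0]
contact_force: [-0.1, -0.1, -0.9]
width: 0.0225
```

Run:
```python
from h import *
s=get_state();print(s["position"],s["contact_force"],s["width"],s["ee_rot"])
crop("side",300,90,120,110,6,"pics/s6c.png")
```

```text
[ 0.51528133 -0.12142571  0.27164826] [-0.14226767 -0.07505237 -0.92843536] 0.02246793415788284 [-4.45039964e-04  6.88180393e-01  7.25539453e-01 -2.23069210e-04]
```

View pics/s6c.png

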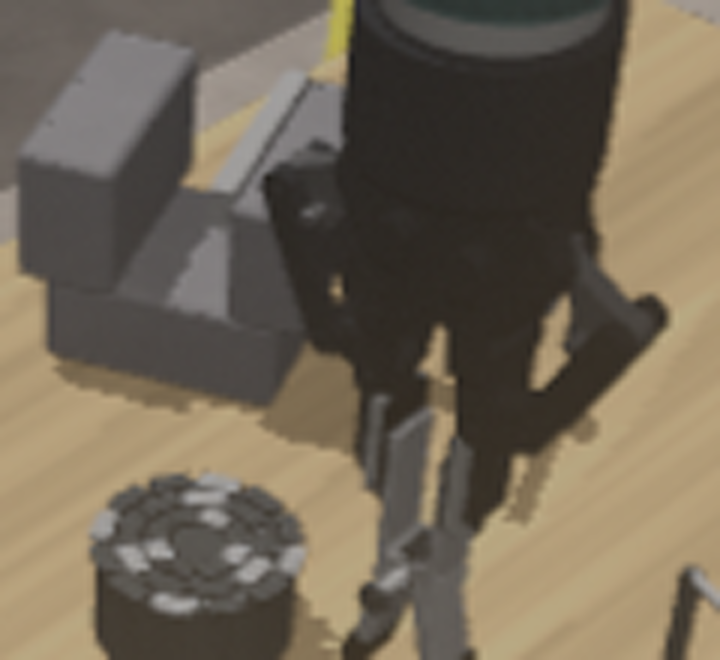

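Run:
```python
from h import *
plan([.503,.3135,.275],4,12,.2)
```

```text
[-0.0, -0.0, -0.1, 36.2, 0.9, -0.3, 0.2, -0.0, -0.0, -0.1, 36.3, 1.0, -0.3, 0.2, -0.0, -0.0, -0.1, 36.2, 1.0, -0.2, 0.2, -0.0, -0.0, -0.1, 36.3, 1.1, -0.3, 0.2, -0.0, -0.0, -0.1, 36.2, 1.1, -0.3, 0.2, -0.0, -0.0, -0.1, 36.2, 1.2, -0.3, 0.2, -0.0, -0.0, -0.1, 36.3, 1.3, -0.3, 0.2, -0.0, -0.0, -0.1, 36.2, 1.4, -0.2, 0.2, -0.0, -0.0, -0.0, 36.2, 1.4, -0.3, 0.2, -0.0, -0.0, -0.1, 36.3, 1.4, -0.3, 0.2, -0.0, -0.0, -0.0, 36.2, 1.5, -0.3, 0.2, -0.1, -0.0, -0.1, 36.2, 1.4, -0.3, 0.2]
end [0.50297921 0.31348463 0.27504915]
```

drive_tool:
  targets: [0, 0, -0.1, 15, 0.4, -0.3, 0.2, 0, 0, -0.1, 30, 0.8, -0.3, 0.2, 0, 0, -0.1, 42, 1.1, -0.3, 0.2, 0, 0, -0.1, 42, 1.2, -0.3, 0.2, 0, 0, -0.1, 42, 1.3, -0.3, 0.2, 0, 0, -0.1, 42, 1.4, -0.3, 0.2, 0, 0, -0.1, 42, 1.5, -0.3, 0.2, 0, 0, -0.1, 42, 1.6, -0.3, 0.2, 0, 0, -0.1, 42, 1.7, -0.3, 0.2, 0, 0, -0.1, 42, 1.7, -0.3, 0.2, 0, 0, 0, 32, 1.3, -0.3, 0.2, 0, 0, 0, 22, 0.8, -0.3, 0.2]

```text
clock: 7.2
position: [0.5021, 0.3156, 0.2752]
ee_rot: [-0.0, 0.681, 0.732, -0.0]
contact_force: [-0.1, -0.7, -1.1]
width: 0.0232
```

drive_tool:
  targets: [0, 0, 0, 0, 0, 0, 0.2, 0, 0, 0, 0, 0, 0, 0.2, 0, 0, 0, 0, 0, 0, 0.2]

```text
clock: 7.58
position: [0.5033, 0.3124, 0.2758]
ee_rot: [0.0, 0.682, 0.731, -0.0]
contact_force: [-0.2, -0.0, -0.7]
width: 0.0228
```

Run:
```python
from h import *
s=get_state();print(s["position"],s["contact_force"],s["width"],s["ee_rot"],rot(s["ee_rot"]).as_matrix()[:,1:])
im=get_image("side")[:,:,::-1];cv2.imwrite("pics/side7.png",im);crop("side",150,240,130,180,3.3,"pics/s7c.png",im)
im=get_image("top")[:,:,::-1];cv2.imwrite("pics/top7.png",im)
```

```text
[0.50328136 0.31239165 0.27575052] [-0.15788694 -0.0300823  -0.7049315 ] 0.022777532522854558 [ 2.24523232e-04  6.82316150e-01  7.31057156e-01 -2.34070074e-04] [[ 9.97624314e-01  8.85904739e-06]
 [ 6.88892328e-02 -6.48628860e-04]
 [-3.58455510e-05 -9.99999790e-01]]
```

View pics/side7.png

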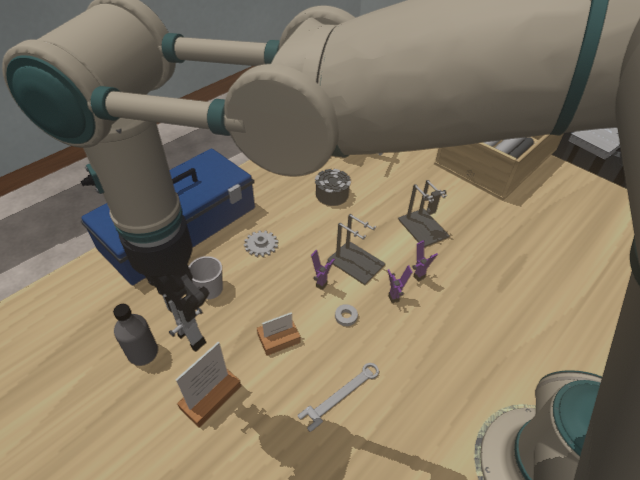

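View pics/top7.png

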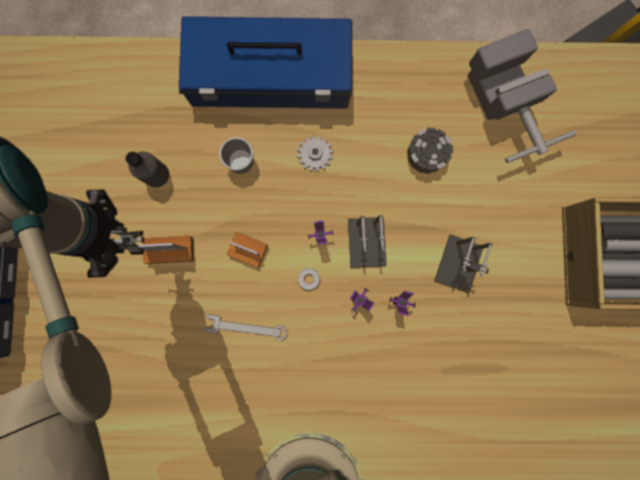

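Run:
```python
from h import *
crop("side",150,255,80,100,7,"pics/s8c.png",cv2.imread("pics/side7.png"))
crop("top",80,190,120,90,6.6,"pics/t8c.png",cv2.imread("pics/top7.png"))
```

```text
(no output)
```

View pics/s8c.png

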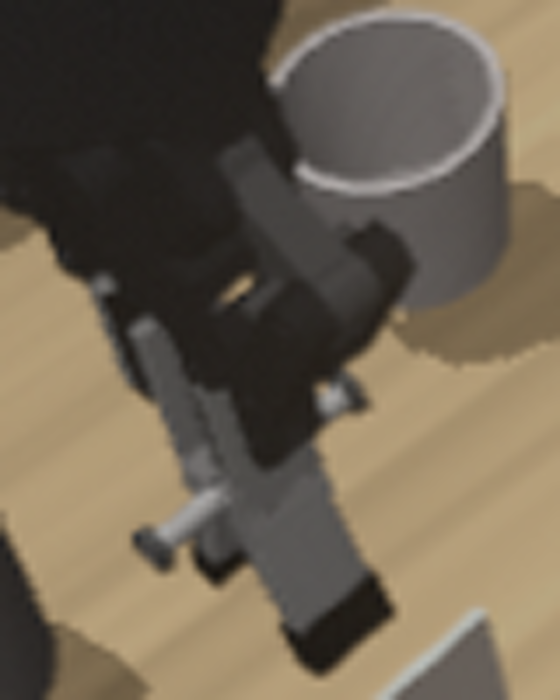

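View pics/t8c.png

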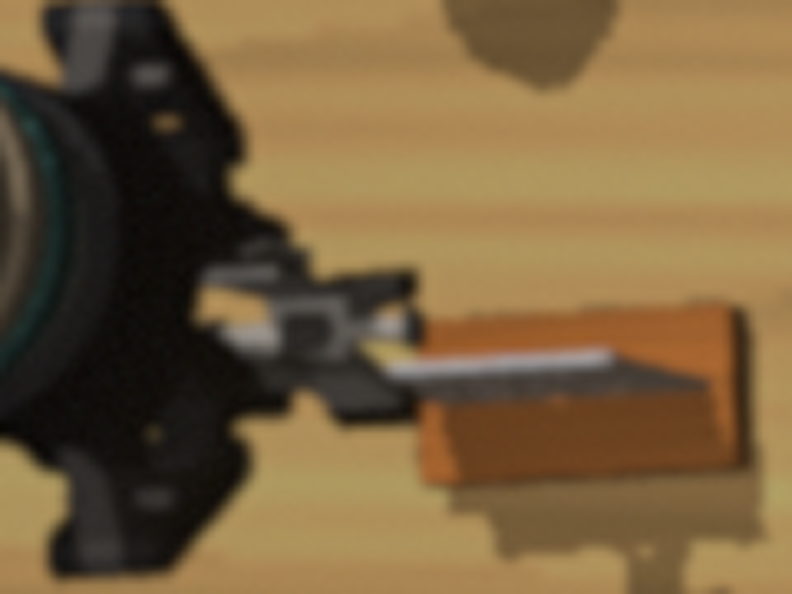

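Run:
```python
from h import *
np.set_printoptions(precision=4,suppress=True)
T=lambda p:un(p,80,190,6.6);S=lambda p:un(p,150,255,7)
print("pin-y",tri(T((415,327)),S((355,392))))
print("L",atz("side",S((152,548)),.258),"R",atz("side",S((355,392)),.258))
# model overlay
im=cv2.imread("pics/top7.png");k=6.6;bt=cv2.resize(im[190:280,80:200],None,fx=k,fy=k,interpolation=cv2.INTER_CUBIC)
im=cv2.imread("pics/side7.png");bs=cv2.resize(im[255:355,150:230],None,fx=7,fy=7,interpolation=cv2.INTER_CUBIC)
a=np.radians(4);M=np.array([[np.cos(a),-np.sin(a),0],[np.sin(a),np.cos(a),0],[0,0,1]])
o=np.array([.5033,.3130,.258])
def dot(X,c):
    u=(proj("top",X)-[80,190]+.5)*k-.5;cv2.circle(bt,tuple(int(round(v)) for v in u),2,c,-1)
    u=(proj("side",X)-[150,255]+.5)*7-.5;cv2.circle(bs,tuple(int(round(v)) for v in u),2,c,-1)
for y in(-.027,.027): dot(o+M@(0,y,0),(0,0,255))
for y in(-.01,.01):
  for x in(-.0135,.0135): dot(o+M@(x,y,-.051),(0,255,0))
  for x in(-.0120,.0120): dot(o+M@(x,y,.05),(255,0,0))
  for x in(-.022,.022): dot(o+M@(x,y,-.050),(255,255,0))
cv2.imwrite("pics/t9.png",bt);cv2.imwrite("pics/s9.png",bs)
```

```text
pin-y [0.5052 0.2862 0.2495]
L [0.4974 0.3396 0.258 ] R [0.499  0.2884 0.258 ]
```

View pics/t9.png

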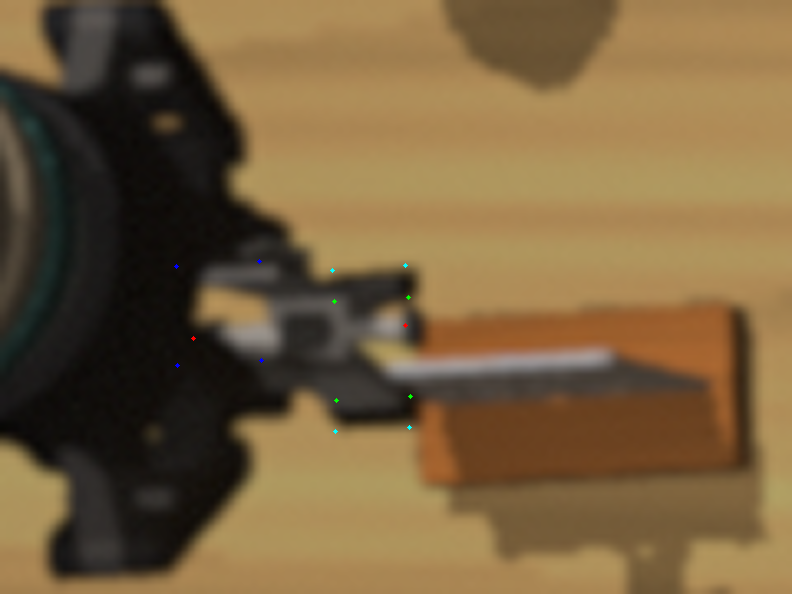

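View pics/s9.png

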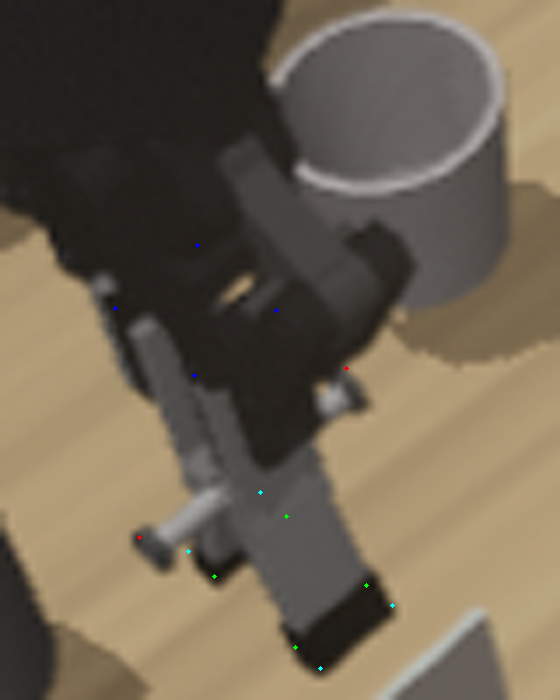

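Run:
```python
from h import *
im=cv2.imread("pics/top0.png")
b=im[:,:,0].astype(float) # blue: wood low
us=[];vs=[]
for u in range(130,172):
    c=b[236:252,u];w=np.clip(c-125,0,None)
    if w.sum()>0: us.append(u);vs.append(236+(w*np.arange(16)).sum()/w.sum())
for u,v in list(zip(us,vs))[::5]:print(u,round(v,2))
f=np.polyfit(us,vs,1);print(f,np.std(np.polyval(f,us)-vs))
A,B=[atz("top",(u,np.polyval(f,u)),.14) for u in(126,172.5)];print(A,B,np.degrees(np.arctan2(-(A-B)[0],(A-B)[1])))
m=lambda y:(A+(B-A)*(y-A[1])/(B[1]-A[1]))
print("at y .3125",m(.3125))
```

```text
130 245.95
135 245.67
140 245.22
145 245.0
150 245.0
155 244.53
160 244.15
165 244.0
170 243.77
[-5.35345733e-02  2.52838952e+02] 0.13010081655822878
[0.50120345 0.356354   0.14      ] [0.50693479 0.26702557 0.14      ] 3.6710835081714817
at y .3125 [0.50401714 0.3125     0.14      ]
```

Run:
```python
from h import *
plan([.504,.3128,.222],3.7,5,.2)
```

```text
[0.0, 0.0, 0.1, 0.0, 0.1, 10.8, 0.2, 0.0, 0.0, 0.0, 0.1, 0.2, 10.7, 0.2, 0.0, 0.0, 0.1, 0.0, 0.1, 10.8, 0.2, 0.0, 0.0, 0.0, 0.0, 0.1, 10.8, 0.2, 0.0, 0.0, 0.1, 0.1, 0.2, 10.7, 0.2]
end [0.50404297 0.31281964 0.22202727]
```

drive_tool:
  targets: [0, 0, 0.1, 0.1, 0.1, 10.8, 0.2, 0, 0, 0, 0.1, 0.2, 10.7, 0.2, 0, 0, 0.1, 0, 0.1, 10.8, 0.2, 0, 0, 0, 0, 0.1, 10.8, 0.2, 0, 0, 0.1, 0.1, 0.2, 10.7, 0.2, 0, 0, 0, 0, 0, 0, 0.2, 0, 0, 0, 0, 0, 0, 0.2]

```text
clock: 8.55
position: [0.5041, 0.3141, 0.2221]
ee_rot: [0.0, 0.684, 0.73, 0.0]
contact_force: [-0.2, -0.7, -1.5]
width: 0.0229
```

```bash
cat > ov.py <<'E'
from h import *
import sys
tag=sys.argv[1];dz=float(sys.argv[2])
s=get_state();p=s["position"];print(p,s["contact_force"],s["width"],np.degrees(np.arctan2(*rot(s["ee_rot"]).as_matrix()[[1,0],1])))
k=6.6;X0,Y0=90,200;x0,y0=155,290
it=get_image("top")[:,:,::-1];i2=get_image("side")[:,:,::-1]
crop("top",X0,Y0,115,85,k,f"pics/t{tag}.png",it);crop("side",x0,y0,85,85,7,f"pics/s{tag}.png",i2)
bt=cv2.imread(f"pics/t{tag}.png");bs=cv2.imread(f"pics/s{tag}.png")
a=np.radians(3.7);M=np.array([[np.cos(a),-np.sin(a),0],[np.sin(a),np.cos(a),0],[0,0,1]])
def dot(X,c):
    u=(proj("top",X)-[X0,Y0]+.5)*k-.5;cv2.circle(bt,tuple(int(round(v)) for v in u),2,c,-1)
    u=(proj("side",X)-[x0,y0]+.5)*7-.5;cv2.circle(bs,tuple(int(round(v)) for v in u),2,c,-1)
o=p-[0,0,dz]
for y in(-.027,.027): dot(o+M@(0,y,0),(0,0,255))
for y in(-.01,.01):
  for x in(-.0135,.0135): dot(o+M@(x,y,-.051),(0,255,0))
  for x in(-.022,.022): dot(o+M@(x,y,-.050),(255,255,0))
for y in(-.045,.045):
  for x in(-.0015,.0015): dot(np.array([.504,.3125,.14])+M@(x,y,0),(255,0,255))
cv2.imwrite(f"pics/to{tag}.png",bt);cv2.imwrite(f"pics/so{tag}.png",bs)
E
python3 ov.py 10 .02
```

```text
[0.5040677  0.31406013 0.2220769 ] [-0.22566542 -0.74957192 -1.48647489] 0.02288385891440498 3.7376500070477503
```

View pics/to10.png

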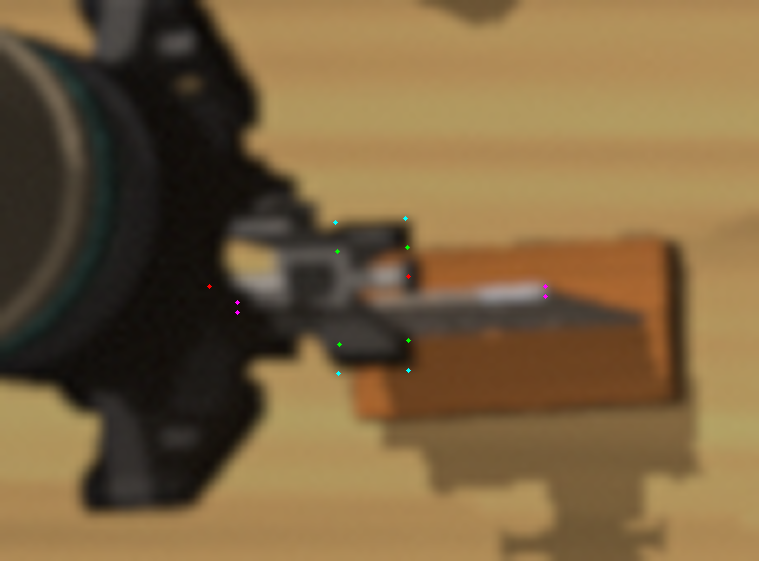

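View pics/so10.png

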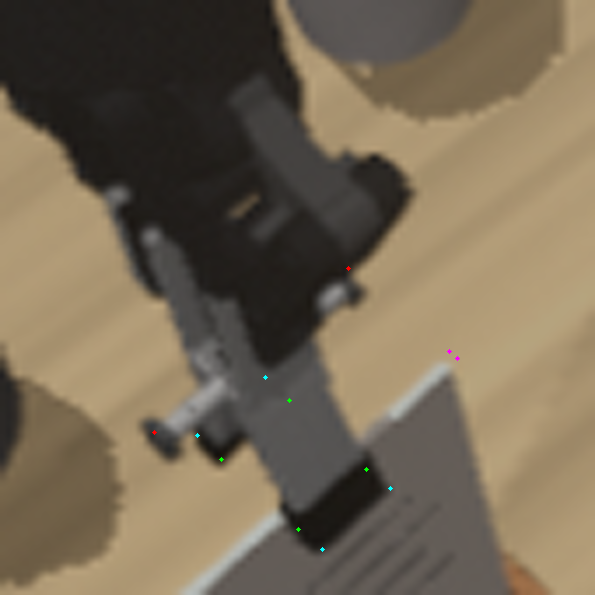

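drive_tool:
  targets: [0, 0, 0, 0, 0, 6, 0.2, 0, 0, 0, 0, 0, 7, 0.2, 0, 0, 0, 0, 0, 7, 0.2, 0, 0, 0, 0, 0, 0, 0.2, 0, 0, 0, 0, 0, 0, 0.2]

```text
clock: 9.28
position: [0.5039, 0.3139, 0.2019]
ee_rot: [0.0, 0.684, 0.73, 0.0]
contact_force: [0.2, 0.8, -1.4]
width: 0.0227
```

```bash
python3 ov.py 11 .02
```

```text
[0.50393906 0.31391139 0.20185597] [ 0.23360646  0.80974177 -1.41057561] 0.022650536049188198 3.7290538968125233
```

View pics/to11.png

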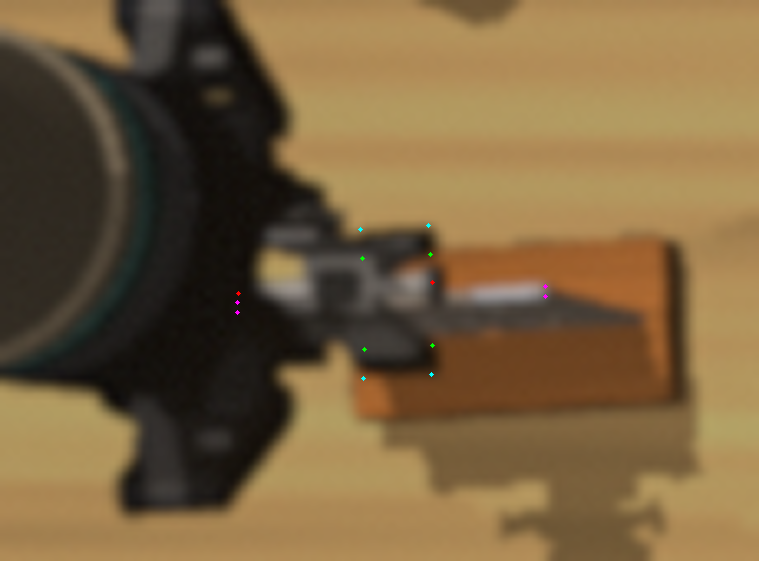

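View pics/so11.png

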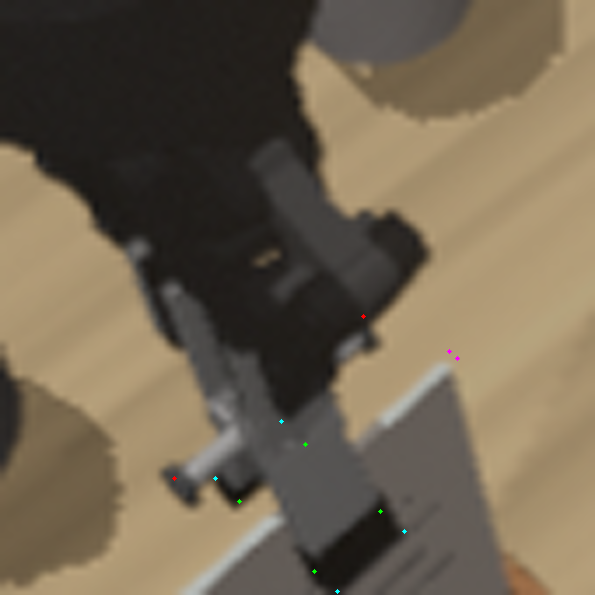

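Run:
```python
from h import *
f=lambda X:(proj("side",X)-[155,290]+.5)*7-.5
print("card corner pred",f([.504+.045*.0645,.3125-.0449,.14]))
for z in(.14,.15,.16,.17,.18,.19,.2):print(z,f([.504,.313,z]),f([.504,.3125,z]))
```

```text
card corner pred [453.18548849 354.76134445]
0.14 [305.70199044 484.43346675] [307.45856579 483.04878502]
0.15 [298.2865426  463.15068362] [300.06264969 461.75939128]
0.16 [290.72499179 441.44857617] [292.5210631  440.05068014]
0.17 [283.01297717 419.31462846] [284.82945952 417.91014003]
0.18 [275.14596258 396.73582149] [276.98331779 395.32475662]
0.19 [267.11922769 373.69860761] [268.9779332  372.28098732]
0.2 [258.92785852 350.18888341] [260.80840816 348.76473417]
```

drive_tool:
  targets: [0, 0, 0, 0, 0, 4, 0.2, 0, 0, 0, 0, 0, 6, 0.2, 0, 0, 0, 0, 0, 6, 0.2, 0, 0, 0, 0, 0, 0, 0.2, 0, 0, 0, 0, 0, 0, 0.2, 0, 0, 0, 0, 0, 0, 0.2, 0, 0, 0, 0, 0, 0, 0.2]

```text
clock: 10.25
position: [0.504, 0.3139, 0.1861]
ee_rot: [0.0, 0.684, 0.73, 0.0]
contact_force: [-0.0, -0.5, -1.2]
width: 0.0223
```

```bash
python3 ov.py 12 .0225; python3 -c "
from rig import get_state as g
print(g()['position'],g()['contact_force'])"
```

```text
[0.50396621 0.31393303 0.18606808] [-0.0149105  -0.52589441 -1.18708402] 0.02232799262369266 3.7291871816334305
[0.50391445 0.31391307 0.18599486] [-0.17891022 -0.67226935 -0.04917614]
```

View pics/t12.png

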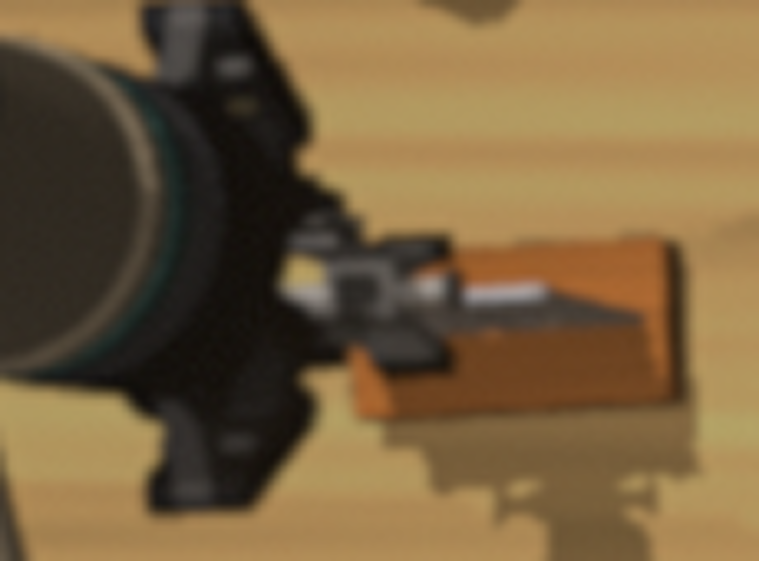

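View pics/so12.png

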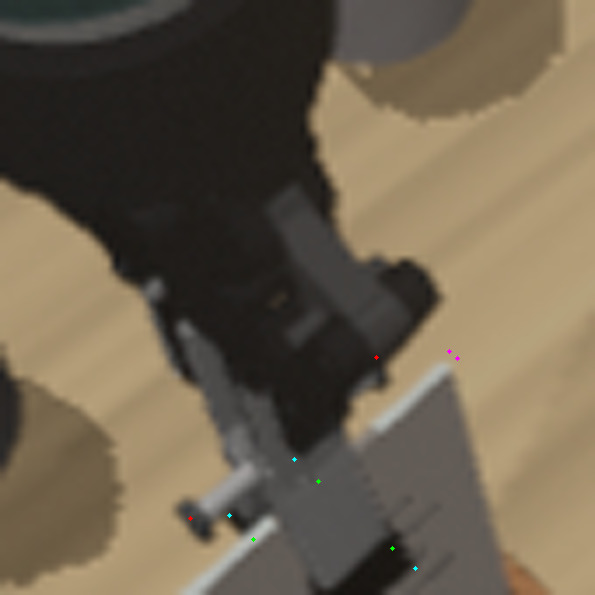

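Run:
```python
from h import *
T=lambda p:un(p,90,200,6.6)
for z in(.110,.114):
  for p in((446,243),(449,372)): print(z,atz("top",T(p),z))
for p in((455,286),(372,296)): print("pin",atz("top",T(p),.163))
```

```text
0.11 [0.52338933 0.30693436 0.11      ]
0.11 [0.48439711 0.30435578 0.11      ]
0.114 [0.52301843 0.3056366  0.114     ]
0.114 [0.48418796 0.30306872 0.114     ]
pin [0.50618179 0.28664646 0.163     ]
pin [0.50307966 0.31014853 0.163     ]
```

```bash
python3 -c "
from rig import *
s=get_state();print(s['clock'],s['width'],abs(s['qd']).max());print(sign_off())"
```

```text
10.35 0.022472064823633432 0.00250758444732015
the job is handed in; nothing more can be done
None
```

I lifted the clip straight up off its hook with a light partial grip, then squeezed it to its stop in the air. I carried it to the tall card and lowered it astride the middle of the top edge. I handed the job in at 10.35 s, still holding the clip squeezed open and still.

My last checks:
- **Opening:** the grip force was set to 40 N and the width read about 22.5 mm. That is slightly under the stated 24 mm stop, which I put down to pad give or noise.
- **Depth:** the pin is about 23 mm above the card's top edge, so the jaw tips should be about 28 mm below it on each side.
- **Alignment:** the jaw mid-plane is within about 0.6 mm of the card's plane. That should leave about 5 mm clear on each side at the edge and more lower down. The yaw matches at 3.7°.
- **Contact:** the forces stayed at noise level (no more than about 1.5 N), so there is no sign of touching the card. I moved nothing else knowingly, but did not recheck every object at the end.

Two things did not agree fully:
- **Side camera:** it was about 2 px off the top camera, so heights were judged relative to the card and are good to about 2–3 mm.
- **Tilt:** the pin looks a few degrees tilted in the card's own plane. This should not reduce the clearance.

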